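# Open the water bottle and swing the tap spout over it

## Robot

A 7-joint arm with a two-finger parallel gripper is mounted at the origin on the work surface. World frame = base frame: x ahead of the robot, y to its left, z up, the work surface at z = 0. Lengths are in m, angles in degrees, forces in N, time in s.
With the tool pointing down it reaches from about 0.35 to 0.775 m from the base axis. Payload 3.1 kg.
Tool frame: the origin (TCP) lies on the centre line of the jaws, within the pads' length; the fingertips stand 17 mm ahead of it and the grasp point (between the pads) lies 2 mm behind it (robot.tip_reach is the distance from the TCP to the fingertips, in m); z points along the fingers, y is the direction in which the jaws open and shut (so a half turn about z gives the same grasp; the last joint's range is limited). The gripper opens to 85 mm and grips with 20 to 120 N. Pads are 22 mm wide; open, the fingers measure 114 mm over their backs; the gripper's body (76 mm by 85 mm) begins 54 mm behind the grasp point. The pads swing forward as they close: fully open they stand 13 mm farther back than shut.
Start: joints at [62.126, 17.813, 0.802, 86.603, -0.252, 75.585, -1.558], TCP at [0.237, -0.496, 0.248] pointing down, gripper open.
Joint ranges: [-154.91, 154.91], [-16.99, 109.72], [-72.82, 74.43], [7.12, 147.25], [-82.49, 262.49], [11.32, 116.49], [-174.64, 174.64]. Speed limits (degrees/s): [159.86, 159.86, 180, 180, 180, 180, 180].

## Interface

Orientations are given as [roll, pitch, yaw] about the fixed x, y, z axes, in that order (R = Rz(yaw) Ry(pitch) Rx(roll)).
In Python, from station import robot, fingers, vision, workorder, recognise gives the robot as it stands. Calls block until the motion is done:
- robot.move_to(position, orientation): joint-space move of the TCP to a pose.
- robot.line_to(position, orientation=None, velocity=0.15, f_stop=None): straight line of the TCP; orientation=None keeps the orientation; velocity is the mean speed in m/s. With f_stop (N) it stops when the force on the tool has changed by that much, and returns True; else False.
- robot.move_j(angles): joint-space move.
- fingers.gripper_to(opening, force=None): opening from 0.0 (shut) to 1.0 (fully open); force is the grip in N (None keeps the last); returns when the fingers have stopped.
- robot.pause(seconds).
- robot.inverse_kinematics(position, orientation): joint angles nearest the present ones, or None.
- vision.grab_frame(name): name is "scene" or "top" or "wrist"; returns the picture (480x640x3 uint8, red, green, blue); there is no depth.
- vision.calibration(name): a dict with "mtx" (3x3 intrinsics, pixels), "k1" (the pictures are not rectified: a ray, as slopes to the right and down, at radius r is drawn at 1 + k1 r^2 times it, then the intrinsics apply), "extrinsics" (4x4, takes a point from world to camera coordinates); the wrist camera has in their place "T_tool_cam" (4x4, takes a point from camera to tool coordinates, whose origin is the TCP and whose axes are the flange's). Camera axes: x right, y up, looking along -z (the intrinsics and any distortion apply to the point x, -y, -z); pixel columns grow to the right and rows downward; lengths in m; the calibration is good to about 2 mm. A picture is of the moment at which its call begins: read the wrist's pose just before it. calibration takes no time and is no camera call.
A pose or a line that the arm cannot do raises robot.PlanningError and nothing moves.
- workorder.close_job(): hands the job in, once; it reports no verdict.
Trained networks look in the newest picture that a camera, given by its name, has taken for a name from the list of things; names that differ only in an ending like _2 or _b are one class to them, and where a whole thing is asked for, a point or a joint stands for the part that bears it (a point fixed in the world has none). Each returns a list of dicts, best first, with "p" (0 to 1); they miss things now and then, are a little off and sometimes report something else, mostly with a low value. They report only what shows in the picture. A call takes as long as a camera call. They do not tell look-alikes from the thing itself.
- recognise(label, camera): "rect" ([centre column, centre row, width, height] in pixels, round what is visible of it).
Readings, each from a call of its own:
- robot.current_time_s(): time.
- robot.current_joint_positions(): joint angles.
- robot.current_dq(): joint speeds.
- robot.current_joint_torque(): joint torques, N m.
- robot.current_tool_pos(): TCP position.
- robot.current_eef_rot(): TCP orientation.
- robot.current_contact_force(): force on the tool from outside, world axes, zero at the start.
- robot.current_torque(): the same for the moment, N m.
- robot.current_finger_gap(): opening from 0.0 (shut) to 1.0 (fully open).
Only numpy, scipy, OpenCV 4.12 (cv2) and the standard library are available. Lean on these libraries where they do the work, as an engineer would, in place of code of your own. Each camera call takes 0.05 s, during which the arm holds its last target. There are 200 camera calls.

## Task

Get the water bottle ready to be filled: take the loose wooden cap off it and set it down, not drop it, top side up and flat in the sloping white tray under the dish rack's wire shelf. Then swing the tap's spout round so that its outlet is wholly over the open mouth of the bottle, and let go. Leave the bottle standing where it is, and do not disturb the mug and the tumbler.

Things in the scene. Friction and masses are not known exactly. Their poses are not given: they have to be found in the camera images.
- tap: Fixed steel tap. Origin on the counter, on the vertical axis of the pillar, which is also the spout's hinge axis. z up; at joint 0 the spout points along the tap's -x (roughly to the robot). Base flange radius 30 mm, pillar radius 15 mm, hinge collar radius 18 mm with its top 253 mm high. A fixed handle sticks out to +x, 73 mm from the axis, up to 175 mm high.
- spout (a joint): Swing of the spout about the vertical tap axis, rad. 0: along the tap's -x; positive is counter-clockwise seen from above (from pointing at the robot towards the robot's right, -y). Range -1.5 to 1.5, starts at 0.85 to 1.2. No spring, stays where it is left; friction about 0.2 N m (some 1.5 N at spout_grip).
- spout_grip (a point): Point on the axis of the spout's level steel tube, 150 mm from the hinge axis, 235 mm above the counter: a good place to pinch or push. The tube is 22 mm in diameter (top at 246 mm) and level from the hinge to 200 mm out.
- spout_outlet (a point): Centre of the lower end of the spout's outlet, a vertical pipe 18 mm in diameter that hangs from the end of the tube, 200 mm from the hinge axis. This end is 188 mm above the counter: 23 mm above the rim of the open bottle, but it would strike the cap's fin if the cap were on.
- bottle: Wide-mouthed metal bottle, about 0.5 kg, standing loose on the counter: body 90 mm in diameter to height 125 mm, shoulder to 145 mm, neck 60 mm in outer diameter, 165 mm tall in all. Origin: centre of its underside, z up. It stands 192 to 207 mm from the hinge axis, so the spout's arc passes over its mouth.
- bottle_mouth (a point): Centre of the bottle's mouth at the rim, 165 mm above its underside. The opening is 52 mm in diameter.
- cap: Loose wooden cap, about 90 g: round, 74 mm in diameter, 20 mm high, its skirt hanging 14 mm round the neck with 3 mm play. On top an upright grip fin, 50 mm long (cap's x), 14 mm thick (its y), 30 mm tall. Origin: centre of the skirt's lower edge, z up; round top at z = 20 mm, fin from 20 to 50 mm. Starts 151 mm above the counter; not screwed, lifts straight off.
- cap_tray: White tray fixed in the rack, sloping 35 degrees down to the rack's front. Outside 106 mm square, inside 96 mm, walls 18 mm high, floor 5 mm thick. Origin: centre of its underside, 72 mm above the counter. z: out of the tray, leaning 35 degrees from vertical towards the rack's front; x up the slope; y level. A cap lying in it has its origin at z = 5 mm.
- rack: Fixed black wire rack. Origin on the counter below the tray's origin; x points to its back, y along it. A wire shelf 240 mm above the counter overhangs the tray: it spans x -20 to 150 mm, y -130 to 130 mm, with a plate on its back half; so the tool must come in from the front along the tray's z axis, not from above. Posts at y = -130 and 130 mm (x 45 and 150), feet forward to x = -76 mm.
- mug: Bystander: white mug, 80 mm in diameter, 90 mm tall, loose on the counter. Origin: centre of its underside.
- tumbler: Bystander: tumbler of green glass, 68 mm in diameter, 100 mm tall, loose on the counter. Origin: centre of its underside.
Things that resemble listed ones, but are neither listed nor needed, are in the scene too. Of the things like the cap, leave any that is yellow; of the rest the smaller one is meant. What is shaped like the bottle but black or orange is not meant.

How it is judged:
By the outcome, as a careful person would: the job done as asked, in the order asked, and still so for the second after the job is handed in, with the robot touching nothing.
It also fails if it takes over 58 s, if anything falls off the work surface, if the arm or the gripper's body presses on something with over 40 N, if the wrist force passes 120 N, or if a joint passes its speed limit or range.

## Working session

There is one attempt and no reset: what is moved stays moved. The work goes in short steps, each a Python script; the robot and the scene stay as the last script left them, time stands still between calls to the robot, and variables do not carry over. Pictures are saved under pics/ and viewed, about 8 in all and at most 12, crops included, and the job is handed in when it is done.

```bash
mkdir -p pics; cat > h.py <<'E'
import numpy as np, cv2
from station import robot, fingers, vision, workorder, recognise
def save(n,name,img=None):
    im=vision.grab_frame(n) if img is None else img
    cv2.imwrite(f'pics/{name}.png',cv2.cvtColor(im,cv2.COLOR_RGB2BGR)); return im
def ray(cam,u,v,T=None):
    c=vision.calibration(cam); K=np.array(c['mtx']); k=c['k1']
    d=np.array([(u-K[0,2])/K[0,0],(v-K[1,2])/K[1,1]]); s=d.copy()
    for _ in range(20): s=d/(1+k*(s@s))
    W=np.linalg.inv(np.array(c['extrinsics'])) if T is None else T@np.array(c['T_tool_cam'])
    return W[:3,3], W[:3,:3]@np.array([s[0],-s[1],-1])
def at_z(cam,u,v,z,T=None):
    o,d=ray(cam,u,v,T); return o+d*(z-o[2])/d[2]
def proj(cam,p,T=None):
    c=vision.calibration(cam); K=np.array(c['mtx'])
    E=np.array(c['extrinsics']) if T is None else np.linalg.inv(T@np.array(c['T_tool_cam']))
    q=(E@np.append(p,1))[:3]; s=np.array([q[0],-q[1]])/-q[2]; s=s*(1+c['k1']*(s@s))
    return np.array([K[0,0]*s[0]+K[0,2],K[1,1]*s[1]+K[1,2]])
def tri(rays):
    A=0;b=0
    for o,d in rays:
        d=d/np.linalg.norm(d);P=np.eye(3)-np.outer(d,d);A=A+P;b=b+P@o
    return np.linalg.solve(A,b)
E
python3 - <<'E'
from h import *
np.set_printoptions(precision=3,suppress=True)
save('scene','s0');save('top','t0')
for c in('scene','top'):
    print(c,np.linalg.inv(np.array(vision.calibration(c)['extrinsics']))[:3,3])
    for l in('cap','bottle','tap','spout','spout_outlet','cap_tray','rack','mug','tumbler'):
        try: print(l,[(np.round(r['rect']).astype(int).tolist(),round(r['p'],2)) for r in recognise(l,c)])
        except Exception as e: print(l,e)
E
```

```text
scene [1.249 0.315 1.019]
cap [([371, 279, 38, 39], 0.98), ([357, 225, 41, 44], 0.96), ([318, 211, 37, 38], 0.93)]
bottle [([319, 244, 46, 56], 0.82), ([312, 299, 50, 78], 0.72), ([301, 177, 39, 73], 0.71), ([330, 383, 40, 56], 0.21)]
tap [([227, 255, 81, 159], 0.93)]
spout [([224, 215, 66, 86], 0.88)]
spout_outlet [([221, 218, 68, 87], 0.87)]
cap_tray [([452, 311, 59, 65], 0.79)]
rack [([495, 295, 175, 203], 0.98), ([320, 245, 38, 54], 0.56)]
mug [([214, 200, 52, 53], 0.65)]
tumbler [([331, 382, 39, 54], 0.59), ([321, 211, 40, 41], 0.46)]
top [ 0.445 -0.039  1.379]
cap [([324, 281, 31, 30], 0.92), ([276, 279, 30, 32], 0.79), ([313, 333, 40, 42], 0.73), ([327, 280, 39, 37], 0.2)]
bottle [([323, 281, 39, 34], 0.84), ([373, 342, 39, 42], 0.82), ([303, 222, 40, 40], 0.61)]
tap [([382, 206, 96, 77], 0.77)]
spout [([383, 211, 90, 64], 0.77)]
spout_outlet [([385, 212, 91, 62], 0.66)]
cap_tray [([198, 259, 55, 48], 0.94)]
rack [([168, 268, 163, 143], 0.8)]
mug [([324, 282, 26, 34], 0.74), ([437, 290, 50, 34], 0.62)]
tumbler [([388, 211, 90, 64], 0.69), ([261, 168, 31, 36], 0.65)]
```

View pics/s0.png

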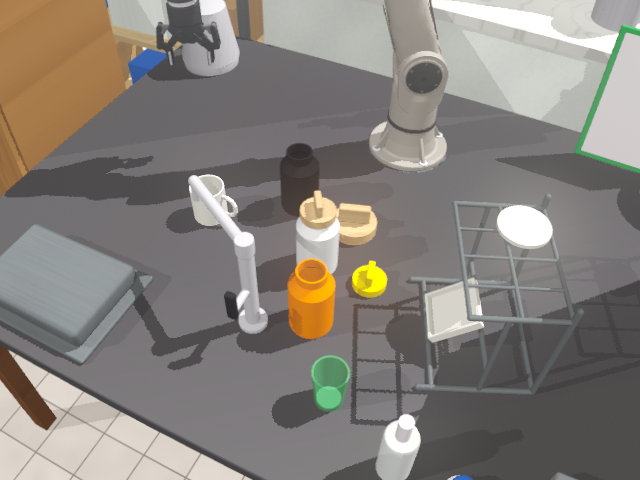

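View pics/t0.png

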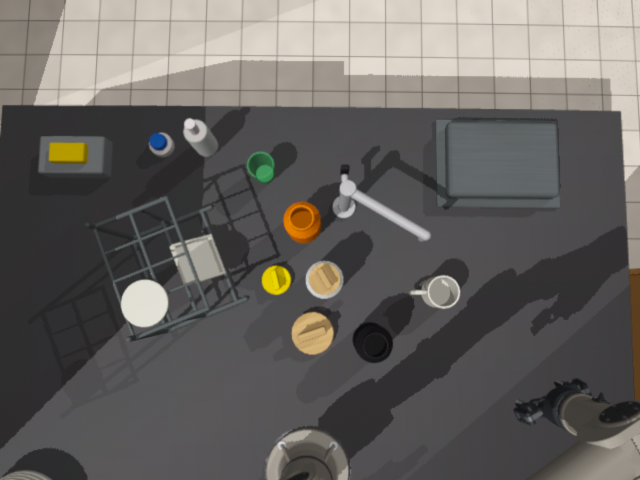

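The scene and top views agree. The target bottle is white, with its wooden cap on at top (323,280). The larger look-alike cap lies on the counter at (313,333), and the yellow one is at (276,280). The spout's tip is at top (425,236). The rack's front faces image right, and the tray is at (198,259).

```bash
python3 - <<'E'
from h import *
np.set_printoptions(precision=3,suppress=True)
t=cv2.imread('pics/t0.png')
cv2.imwrite('pics/t1.png',cv2.resize(t[190:350,80:290],None,fx=3.7,fy=3.7,interpolation=cv2.INTER_CUBIC))
for n,u,v,z in[('cap rnd',324,281,.165),('hinge',347,187,.253),('tip',425,236,.24),('tray',198,259,.09),('mug',441,292,.05)]: print(n,at_z('top',u,v,z))
print('cap tri',tri([ray('top',324,279),ray('scene',318,211)]))
print(vision.calibration('wrist'), vision.calibration('top')['mtx'],robot.current_eef_rot(),robot.current_time_s())
E
```

```text
cap rnd [ 0.476 -0.038  0.165]
hinge [ 0.679 -0.086  0.253]
tip [ 0.575 -0.258  0.24 ]
tray [0.53  0.273 0.09 ]
mug [ 0.454 -0.333  0.05 ]
cap tri [ 0.481 -0.038  0.165]
{'mtx': array([[353.334,   0.   , 322.87 ],
       [  0.   , 353.334, 240.995],
       [  0.   ,   0.   ,   1.   ]]), 'k1': -0.02174087314567981, 'T_tool_cam': array([[-0.   ,  0.966,  0.259,  0.066],
       [ 1.   ,  0.   , -0.   , -0.001],
       [-0.001,  0.259, -0.966, -0.124],
       [ 0.   ,  0.   ,  0.   ,  1.   ]])} [[524.672   0.    326.704]
 [  0.    524.672 242.902]
 [  0.      0.      1.   ]] [-179.999   -0.      25.489] 1.0
```

View pics/t1.png

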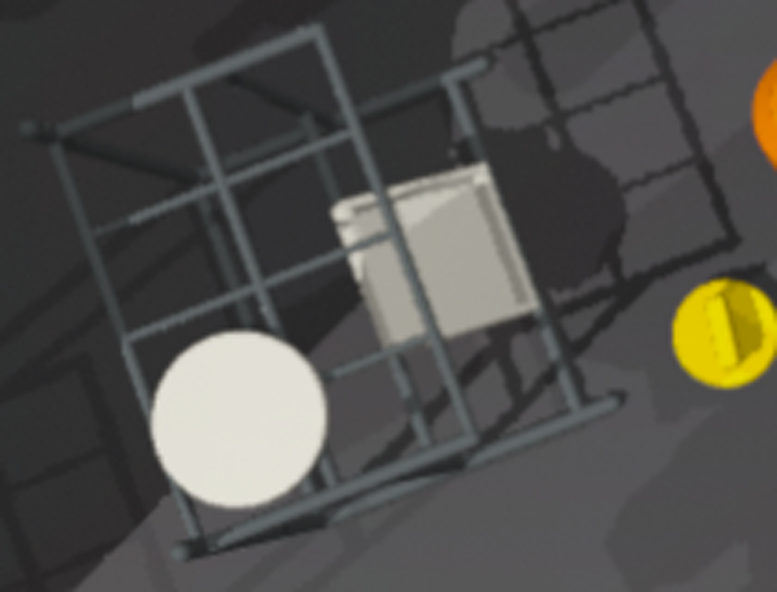

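```bash
cat >> h.py <<'E'
from scipy.spatial.transform import Rotation as Ro
def toolT():
    T=np.eye(4);T[:3,:3]=Ro.from_euler('xyz',robot.current_eef_rot(),degrees=True).as_matrix();T[:3,3]=robot.current_tool_pos();return T
E
python3 - <<'E'
from h import *
from scipy.optimize import least_squares
np.set_printoptions(precision=4,suppress=True)
a=np.radians(35);Tt=np.array([[np.cos(a),0,-np.sin(a)],[0,1,0],[np.sin(a),0,np.cos(a)]])
P=[Tt@np.array(p)+[0,0,.072] for p in[(-.053,-.053,.018),(-.053,.053,.018),(.053,-.053,.018),(.053,.053,.018)]]
P+=[np.array(p) for p in[(-.02,-.13,.24),(-.02,.13,.24),(.15,-.13,.24)]]
uv=np.array([(490,165),(537,305),(333,212),(385,345),(318,32),(475,440),(45,135)])/3.7+[80,190]
def f(q):
    R=Ro.from_euler('z',q[2]).as_matrix()
    return np.array([proj('top',R@p+[q[0],q[1],0]) for p in P])-uv
s=least_squares(lambda q:f(q).ravel(),[.53,.27,1.87]);print(s.x,np.degrees(s.x[2]));print(f(s.x))
z=np.array(robot.current_tool_pos());robot.line_to((z+[0,0,.12]).tolist(),velocity=.25)
for yaw in (0,):
    robot.move_to([.478,-.038,.32],[180,0,yaw])
T=toolT();save('wrist','w0');print(T,robot.current_joint_positions(),robot.current_time_s())
print(recognise('cap','wrist'))
E
```

```text
[0.5252 0.2822 1.9615] 112.38534478990043
[[-2.307  -0.2398]
 [-0.1855  0.7113]
 [ 1.1377 -2.5185]
 [ 2.3437  2.3445]
 [-0.4646 -0.3587]
 [-1.3979 -0.2456]
 [ 0.8724  0.3493]]
[[ 1.     -0.0023 -0.0004  0.478 ]
 [-0.0023 -1.     -0.0006 -0.0394]
 [-0.0004  0.0006 -1.      0.3198]
 [ 0.      0.      0.      1.    ]] [ 26.3966   9.4795 -27.704   88.2907   4.4477  83.3425 -91.645 ] 3.5667
[{'rect': [220.1, 200.7, 69.8, 62.6], 'p': 0.97}, {'rect': [300.5, 300.4, 80.7, 85.8], 'p': 0.7}, {'rect': [320.8, 223.3, 96.4, 91.4], 'p': 0.67}]
```

View pics/w0.png

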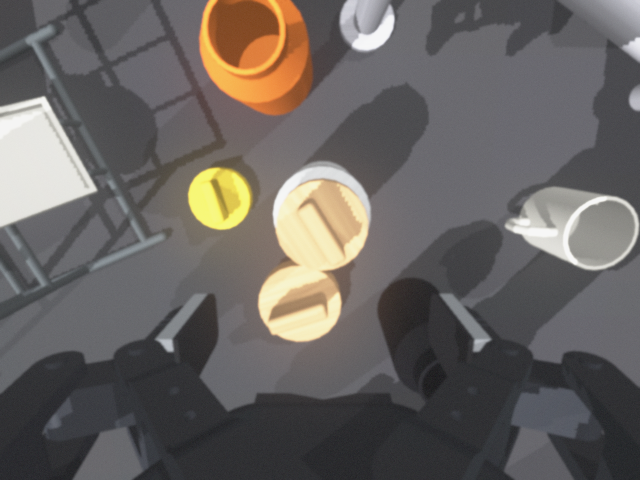

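```bash
python3 - <<'E'
import cv2,numpy as np
w=cv2.imread('pics/w0.png')
a=cv2.resize(w[165:285,265:385],None,fx=4,fy=4,interpolation=cv2.INTER_CUBIC)
b=cv2.resize(w[70:260,0:120],None,fx=2.5,fy=2.5,interpolation=cv2.INTER_CUBIC)
b=cv2.copyMakeBorder(b[:480],0,max(0,480-b.shape[0]),0,0,cv2.BORDER_CONSTANT)
cv2.imwrite('pics/w0c.png',np.hstack([a,b]))
E
```

```text
(no output)
```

View pics/w0c.png

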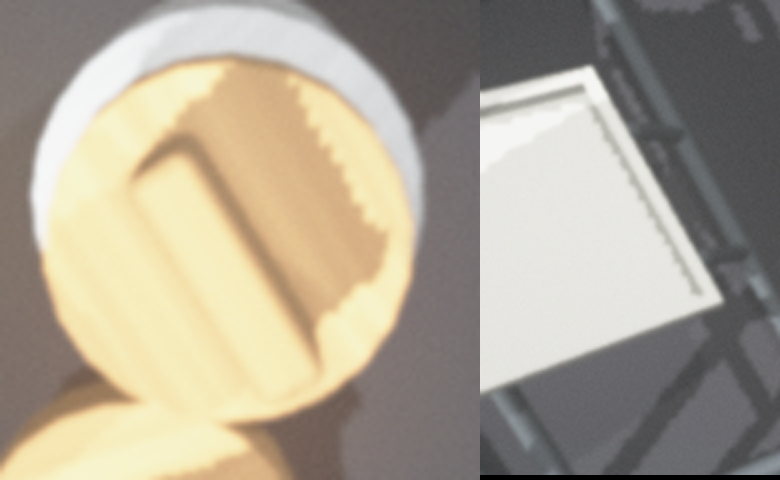

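```bash
python3 - <<'E'
from h import *
np.set_printoptions(precision=4,suppress=True)
T=toolT()
c=np.array([(133,182),(185,152),(318,368),(268,398)])/4+[265,165]
W=np.array([at_z('wrist',u,v,.201,T) for u,v in c]);print(W,W.mean(0))
d=(W[2]+W[3]-W[0]-W[1])/2;print('fin dir',np.degrees(np.arctan2(d[1],d[0])),np.linalg.norm(d[:2]),np.linalg.norm((W[0]-W[1])[:2]))
print('disc',at_z('wrist',229/4+265,240/4+165,.171,T))
a=np.radians(35);zr=.072+np.sin(a)*-.053+np.cos(a)*.018;print(zr)
A=at_z('wrist',44,97.2,zr,T);B=at_z('wrist',96,189.2,zr,T);print('front corners',A,B,np.linalg.norm(A-B))
y=(B-A)/np.linalg.norm(B-A);yaw=np.arctan2(y[1],y[0])-np.pi/2;print('yaw',np.degrees(yaw)%360)
x=np.array([np.cos(yaw),np.sin(yaw),0]);xo=-.053*np.cos(a)-.018*np.sin(a);print('tray origin',(A+B)/2-x*xo)
for u,v in((0,107.2),(0,226.8)):
    print(ray('wrist',u,v,T))
E
```

```text
[[ 0.5007 -0.0212  0.201 ]
 [ 0.5059 -0.0303  0.201 ]
 [ 0.4666 -0.0539  0.201 ]
 [ 0.461  -0.0449  0.201 ]] [ 0.4836 -0.0376  0.201 ]
fin dir -149.12837190157967 0.04601922148752088 0.010510740199629382
disc [ 0.4837 -0.0379  0.171 ]
0.056345185670596404
front corners [0.5957 0.2515 0.0563] [0.4998 0.2118 0.0563] 0.10380646134896648
yaw 112.5036056348836
tray origin [0.5272 0.2813 0.0563]
(array([ 0.5438, -0.0383,  0.4442]), array([ 0.1181,  0.9333, -1.067 ]))
(array([ 0.5438, -0.0383,  0.4442]), array([-0.2165,  0.9311, -0.9774]))
```

```bash
cat >> h.py <<'E'
a=np.radians(35);yaw=np.radians(112.4)
Rt=Ro.from_euler('z',yaw).as_matrix()@np.array([[np.cos(a),0,-np.sin(a)],[0,1,0],[np.sin(a),0,np.cos(a)]])
Pt=np.array([.5265,.2818,.072])
def place(h,k,dx=-.008):
    p=Pt+Rt@np.array([dx,0,.047+h])
    th=np.radians(k);R=Rt@np.array([[np.cos(th),np.sin(th),0],[np.sin(th),-np.cos(th),0],[0,0,-1]])
    return p.tolist(),Ro.from_matrix(R).as_euler('xyz',degrees=True).tolist()
def grasp(z,psi=30.9): return [.4836,-.0377,z],[180,0,psi]
E
python3 - <<'E'
from h import *
np.set_printoptions(precision=1,suppress=True)
for psi in(30.9,-149.1):
    print('g',psi,[np.array(robot.inverse_kinematics(*grasp(z,psi))) if robot.inverse_kinematics(*grasp(z,psi)) is not None else None for z in(.193,.32)])
for k in range(0,360,30):
    print(k,[None if (q:=robot.inverse_kinematics(*place(h,k))) is None else np.array(q) for h in(0,.17)])
E
```

```text
g 30.9 [array([ 27.7,  15. , -30.5, 100.6,   8.2,  66.6, -64.3]), array([ 28.5,  10.5, -30.9,  87.4,   5.4,  83.6, -61.7])]
g -149.1 [array([ 49.9,  23.1, -61.5,  99.9,  21.6,  69.9, 103.7]), array([ 50.9,  16.8, -61.8,  86.8,  14.8,  85.3, 109.8])]
0 [array([ 19.8,  43.7, -43.6,  88.2,  -7.1,  61.7,  10.3]), array([ 25.2,  38.6, -43. ,  73.2,  -9.3,  83.2,  11.7])]
30 [array([ 19. ,  43.2, -42.1,  88.2,  -8.4,  61.8,  41.2]), array([ 24.9,  38.4, -42.4,  73.2,  -9.7,  83.3,  42. ])]
60 [array([ 19.3,  43.4, -42.6,  88.2,  -8. ,  61.8,  70.9]), array([ 24.9,  38.4, -42.4,  73.2,  -9.7,  83.3,  71.9])]
90 [array([ 28.6,  52.4, -61.9,  87.8,  10.6,  62.4,  86.6]), array([ 33.1,  45.7, -61.9,  72.9,   4.2,  83. ,  91.8])]
120 [array([ 28.6,  52.4, -61.9,  87.8,  10.6,  62.4, 116.6]), array([ 33.1,  45.7, -61.9,  72.9,   4.2,  83. , 121.8])]
150 [array([ -35.3,   42.3,   43. ,   90.6,  -58.6,   84.4, -162.5]), array([ -24.6,   37.2,   43. ,   75.7,  -51.3,  100. , -168.5])]
180 [array([  11.1,   39.3,  -28.6,   88.6,  -18.8,   63.3, -160.8]), array([  15.9,   34.6,  -25.5,   73.7,  -19.5,   84.9, -160.9])]
210 [array([  14.3,   40.7,  -34. ,   88.4,  -14.9,   62.6, -133.8]), array([  19.7,   35.9,  -32.4,   73.5,  -15.7,   84.1, -133.6])]
240 [array([  15.7,   41.3,  -36.2,   88.4,  -13.2,   62.4, -105.1]), array([  19.9,   36. ,  -32.7,   73.5,  -15.5,   84.1, -103.8])]
270 [array([ 16. ,  41.4, -36.7,  88.3, -12.8,  62.3, -75.4]), array([ 20.3,  36.1, -33.4,  73.5, -15.1,  84. , -74.1])]
300 [array([ 17.2,  42.1, -38.9,  88.3, -11.1,  62.1, -46.7]), array([ 21.9,  36.8, -36.5,  73.4, -13.3,  83.7, -45.4])]
330 [array([ 18.3,  42.7, -40.7,  88.3,  -9.5,  61.9, -17.9]), array([ 23.4,  37.6, -39.3,  73.3, -11.6,  83.5, -16.6])]
```

```bash
python3 - <<'E'
from h import *
np.set_printoptions(precision=3,suppress=True)
p=lambda s:print(s,np.array(robot.current_tool_pos()),np.array(robot.current_contact_force()),robot.current_finger_gap(),robot.current_time_s())
robot.move_to(*grasp(.27)); fingers.gripper_to(.55)
print(robot.line_to(grasp(.194)[0],velocity=.1,f_stop=8)); p('down')
fingers.gripper_to(0.0,force=30); p('grip')
print(robot.line_to(grasp(.225)[0],velocity=.06)); robot.line_to(grasp(.34)[0],velocity=.2); p('up')
T=toolT();save('wrist','w1');save('scene','s1')
w=cv2.imread('pics/w1.png');s=cv2.imread('pics/s1.png')
cv2.imwrite('pics/v1.png',np.hstack([cv2.resize(w,(480,360)),cv2.resize(s[130:310,230:390],(320,360))]))
E
```

```text
False
down [ 0.484 -0.038  0.195] [0.372 0.466 0.117] 0.5508812140625136 5.55
grip [ 0.484 -0.038  0.195] [0.61  0.252 2.934] 0.15622301879136913 5.9417
False
up [ 0.483 -0.038  0.339] [ 0.522 -0.863 -2.67 ] 0.1566517905486585 7.3333
```

View pics/v1.png

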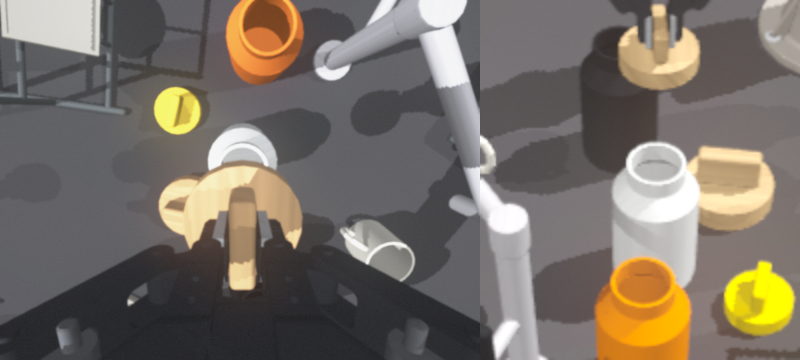

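The cap is held straight at wrist (242,215). The open white bottle is still standing at scene crop (655,200). Next is the tray.

```bash
python3 - <<'E'
from h import *
np.set_printoptions(precision=3,suppress=True)
p=lambda s:print(s,np.array(robot.current_tool_pos()),np.array(robot.current_contact_force()),round(robot.current_finger_gap(),3),robot.current_time_s(),'h',round(float((Rt.T@(np.array(robot.current_tool_pos())-Pt))[2]-.047),4))
K=270
robot.move_to(*place(.17,K)); p('appr')
print(robot.line_to(*place(.03,K),velocity=.15,f_stop=10)); p('near')
print(robot.line_to(*place(-.006,K),velocity=.03,f_stop=4)); p('touch')
save('scene','s2')
s=cv2.imread('pics/s2.png');cv2.imwrite('pics/v2.png',cv2.resize(s[200:400,360:600],None,fx=3,fy=3,interpolation=cv2.INTER_CUBIC))
E
```

```text
appr [0.577 0.16  0.246] [-0.203 -0.03  -0.42 ] 0.159 8.375 h 0.1707
False
near [0.547 0.234 0.131] [ 0.293 -0.191 -0.661] 0.156 9.4583 h 0.0313
True
touch [0.54  0.249 0.108] [ 1.057 -0.958  3.122] 0.156 10.325 h 0.0023
```

View pics/v2.png

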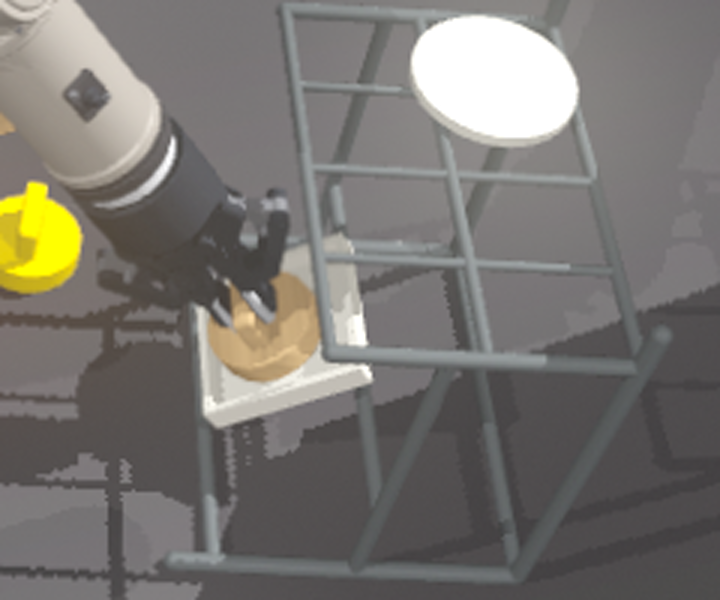

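The cap sits in the tray near its front wall, at crop (262,330), and touched down at the expected height. I'll slide it to the wall, release, and look at the bottle and spout.

```bash
python3 - <<'E'
from h import *
np.set_printoptions(precision=3,suppress=True)
p=lambda s:print(s,np.array(robot.current_tool_pos()),np.array(robot.current_contact_force()),round(robot.current_finger_gap(),3),robot.current_time_s(),'tray',(Rt.T@(np.array(robot.current_tool_pos())-Pt)))
q=np.array(robot.current_tool_pos())
print(robot.line_to((q+Rt@[-.006,0,-.0005]).tolist(),velocity=.02,f_stop=4)); p('slid')
fingers.gripper_to(.32); p('open')
q=np.array(robot.current_tool_pos())
robot.line_to((q+Rt@[0,0,.04]).tolist(),velocity=.08)
robot.line_to((q+Rt@[0,0,.17]).tolist(),velocity=.25)
robot.move_to([.47,-.06,.40],[180,0,30]); p('view')
T=toolT();np.save('T3.npy',T);save('wrist','w3');save('scene','s3')
w=cv2.imread('pics/w3.png');s=cv2.imread('pics/s3.png')
cv2.imwrite('pics/v3.png',np.hstack([cv2.resize(s[270:370,400:520],(288,240)),cv2.resize(w,(512,384))[:240]]) if 0 else w)
cv2.imwrite('pics/v4.png',cv2.resize(s[270:370,400:520],None,fx=5,fy=5,interpolation=cv2.INTER_CUBIC))
for l in('bottle','spout','tap'): print(l,[(np.round(r['rect'],1).tolist(),round(r['p'],2)) for r in recognise(l,'wrist')])
E
```

```text
True
slid [0.541 0.246 0.105] [0.168 0.021 3.717] 0.155 10.6917 tray [-0.012 -0.     0.049]
open [0.541 0.246 0.104] [-0.35   0.839 -0.211] 0.319 10.9833 tray [-0.013  0.     0.049]
view [ 0.47  -0.059  0.398] [1.033 0.037 0.39 ] 0.319 13.4 tray [-0.053  0.182  0.436]
bottle [([313.8, 187.5, 85.7, 81.0], 0.94), ([330.6, 323.8, 60.0, 110.4], 0.91), ([335.0, 48.2, 87.7, 96.5], 0.69)]
spout [([537.3, 125.4, 138.6, 247.2], 0.68)]
tap [([502.6, 123.1, 211.0, 246.1], 0.66)]
```

View pics/v3.png

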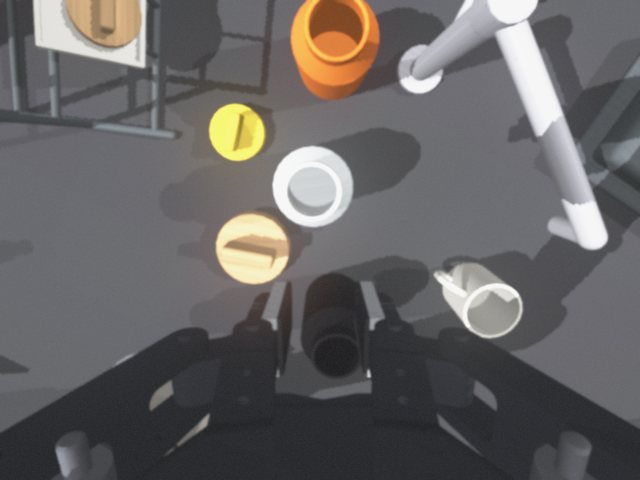

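View pics/v4.png

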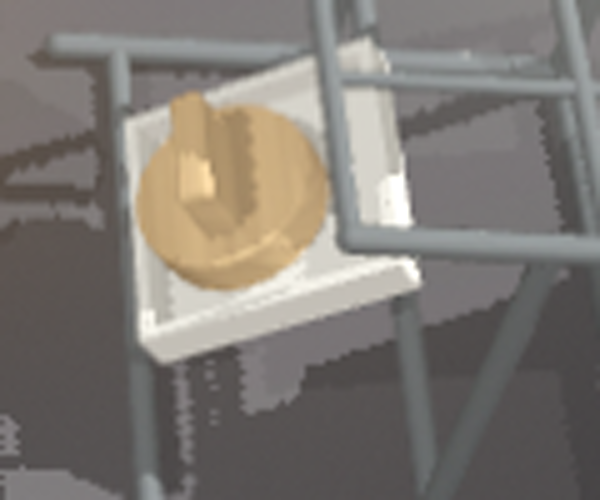

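The cap lies flat in the tray with its fin up, against the front wall. The open bottle's rim is centred at wrist (314,193). The spout runs from about (510,5) to its end at (592,238).

```bash
python3 - <<'E'
from h import *
np.set_printoptions(precision=4,suppress=True)
T=np.load('T3.npy')
print('mouth',at_z('wrist',314,193,.165,T))
print('hinge w',at_z('wrist',507,3,.253,T),'top',at_z('top',347.5,187,.253))
print('end w',at_z('wrist',591,232,.246,T),'top',at_z('top',424,235.5,.246))
m=at_z('wrist',545,116,.246,T);print('mid',m)
H=np.array([.679,-.086])
B=at_z('wrist',314,193,.165,T)[:2]-H
print('bottle',np.linalg.norm(B),np.degrees(np.arctan2(B[1],B[0])))
for th in(60,30,0,-14):
    p=H-.15*np.array([np.cos(np.radians(th)),np.sin(np.radians(th))])
    q=robot.inverse_kinematics([*p,.236],[180,0,th]);print(th,p,None if q is None else np.array(q))
E
```

```text
mouth [ 0.4824 -0.0401  0.165 ]
hinge w [ 0.6711 -0.0857  0.253 ] top [ 0.6792 -0.087   0.253 ]
end w [ 0.5784 -0.2473  0.246 ] top [ 0.575  -0.2544  0.246 ]
mid [ 0.6293 -0.1574  0.246 ]
bottle 0.20188524231204452 166.8631397536534
60 [ 0.604  -0.2159] [ 35.379   31.9637 -28.8487  70.8554  14.996   80.8041 -22.1209]
30 [ 0.5491 -0.161 ] [ 34.2874  23.2238 -27.7294  83.3402  10.8948  76.1072 -54.1426]
0 [ 0.529 -0.086] [ 28.666   18.8239 -27.8381  89.1628   9.0069  74.2489 -90.3558]
-14 [ 0.5335 -0.0497] [  24.7737   18.8043  -27.8527   89.19      9.0025   74.2415 -108.2648]
```

```bash
python3 - <<'E'
from h import *
np.set_printoptions(precision=3,suppress=True)
p=lambda s:print(s,np.array(robot.current_tool_pos()),np.array(robot.current_contact_force()),round(robot.current_finger_gap(),3),robot.current_time_s())
H=np.array([.677,-.086])
def g(th,z):
    r=np.radians(th); return [H[0]-.147*np.cos(r),H[1]-.147*np.sin(r),z],[180,0,th]
fingers.gripper_to(.65); robot.move_to(*g(59.5,.33))
hit=robot.line_to(*g(59.5,.238),velocity=.1,f_stop=8); p('down'); print(hit)
if not hit:
    fingers.gripper_to(0,force=25); p('grip')
    for th in np.arange(59.5,-13.7,-73.1/10)[1:].tolist()+[-13.6]:
        robot.line_to(*g(th,.238),velocity=.12); 
        f=np.array(robot.current_contact_force()); print(round(th,1),f)
        if np.linalg.norm(f)>30: break
    else:
        fingers.gripper_to(.65); p('rel')
        q=robot.current_tool_pos(); robot.line_to([q[0],q[1],.34],velocity=.15)
        robot.move_to([.40,-.20,.42],[180,0,30])
        T=toolT();np.save('T5.npy',T);w=save('wrist','w5');save('top','t5');save('scene','s5')
        p('end')
        t=cv2.imread('pics/t5.png');s=cv2.imread('pics/s5.png')
        cv2.imwrite('pics/v5.png',np.hstack([cv2.resize(t[170:330,270:410],(420,480)),cv2.resize(s[160:360,180:340],(380,480))]))
E
```

```text
down [ 0.603 -0.213  0.239] [ 0.308 -0.468  0.125] 0.65 15.9667
False
grip [ 0.603 -0.213  0.239] [ 0.093 -0.292  2.327] 0.245 16.3667
52.2 [ 1.279 -0.132  3.814]
44.9 [0.731 1.096 5.068]
37.6 [1.201 0.811 6.801]
30.3 [-0.317  0.711  7.009]
22.9 [0.046 0.14  6.547]
15.6 [-0.169 -1.299  7.171]
8.3 [-1.061  0.267  8.599]
1.0 [-1.552 -0.104  7.496]
-6.3 [-1.312 -0.285  7.041]
-13.6 [0.286 0.58  6.469]
-13.6 [0.311 0.445 6.225]
rel [ 0.534 -0.052  0.237] [-0.115 -0.191  0.413] 0.654 20.125
end [ 0.4   -0.199  0.419] [-0.113  0.267  0.873] 0.653 22.2
```

View pics/v5.png

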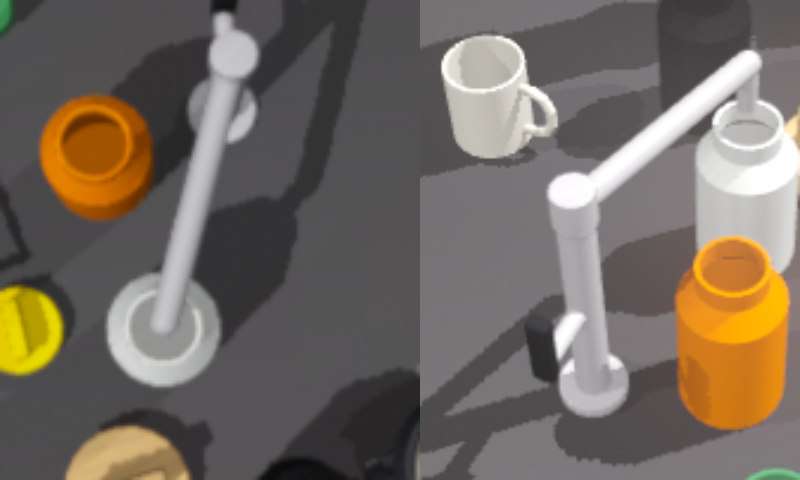

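```bash
python3 - <<'E'
from h import *
np.set_printoptions(precision=4,suppress=True)
e=at_z('top',165/3+270,335/3+170,.24);m=at_z('top',162/3+270,325/3+170,.165)
d=np.array([.194,-.047,0])/.2
print('tube end',e,'outlet ctr',e+.01*d,'mouth',m)
# scene: outlet lower end & mouth rim
f=160/380,200/480
print('scene outlet end', at_z('scene',180+(748-420)*f[0],160+112*f[1],.188),'mouth',at_z('scene',180+(747-420)*f[0],160+128*f[1],.165))
w=cv2.imread('pics/w5.png');u=proj('wrist',np.array([.483,-.039,.18]),np.load('T5.npy'));print(u)
u=np.clip(u.astype(int),80,400)
cv2.imwrite('pics/v6.png',cv2.resize(w[u[1]-80:u[1]+80,u[0]-80:u[0]+80],None,fx=3.5,fy=3.5,interpolation=cv2.INTER_CUBIC))
E
```

```text
tube end [ 0.4731 -0.0398  0.24  ] outlet ctr [ 0.4828 -0.0422  0.24  ] mouth [ 0.4826 -0.0375  0.165 ]
scene outlet end [ 0.4912 -0.0341  0.188 ] mouth [ 0.4876 -0.0363  0.165 ]
[220.2774  52.6182]
```

View pics/v6.png

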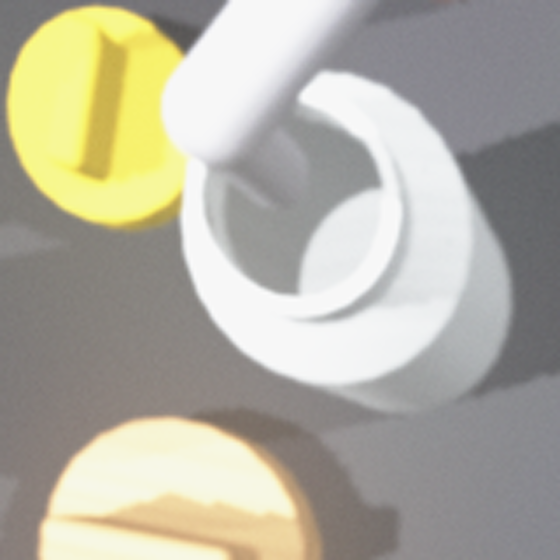

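Both cameras put the outlet within about 5 mm of the mouth's centre, and the allowance is 17 mm. The wrist view shows the pipe's end at (285,185), inside the rim. Handing in.

```bash
python3 -c "
from h import *
print(robot.current_time_s());print(workorder.close_job())"
```

```text
22.2
the job is handed in; nothing more can be done
None
```

The job is done and was handed in at 22.2 s of the 58 s allowed. No verdict is reported.

- **Cap:** I lifted it off by its fin and lowered it into the sloping tray along the tray's axis. It touched down at the expected height, was eased against the front wall and then released. The picture afterwards shows it flat with the fin up. I did not photograph it again just before handing in.
- **Spout:** I pinched the tube, swung it round by about 73° and let go. The top camera puts the outlet about 5 mm from the centre of the mouth and the scene camera about 4 mm, with 17 mm of allowance. The wrist picture shows the outlet inside the rim.
- **Bottle, mug and tumbler:** The bottle was still standing at its starting place within measurement error. The robot did not touch the mug or the tumbler, and the mug was upright in the last picture. I did not check the tumbler closely.
- **Forces:** The readings I took stayed under 10 N. The robot ended clear of everything.

The two cameras disagreed by up to 8 mm on where the outlet is. The top and wrist cameras differed by a similar amount on the hinge. Neither difference affected the result.

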